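# Stow and lock the sharpening stones

### The arm

A 7-joint arm with a two-finger parallel gripper is mounted at the origin on the work surface. World frame = base frame: x ahead of the robot, y to its left, z up, the work surface at z = 0. Lengths are in m, angles in rad, forces in N, time in s.
With the tool pointing down it reaches from about 0.4 to 0.925 m from the base axis. Payload 4.1 kg.
Tool frame: the origin (TCP) lies on the centre line of the jaws, within the pads' length; the fingertips stand 8 mm ahead of it and the grasp point (between the pads) lies 11 mm behind it; z points along the fingers, y is the line along which they close (so a half turn about z gives the same grasp; the last joint's range is limited). The gripper opens to 85 mm and grips with 20 to 120 N. Pads are 22 mm wide; open, the fingers measure 114 mm over their backs; the gripper's body (76 mm by 85 mm) begins 54 mm behind the grasp point. The pads swing forward as they close: fully open they stand 13 mm farther back than shut.
Start: joints at [-1.317, 0.398, 0.045, 1.537, -0.019, 1.207, -0.051], TCP at [0.225, 0.61, 0.239] pointing down, gripper open.
Joint ranges: [-2.82, 2.82], [-0.49, 2.23], [-1.37, 1.46], [0, 2.46], [-1.36, 4.5], [0.23, 2], [-2.94, 2.94]. Speed limits (rad/s): [2.57, 2.57, 3.14, 3.14, 3.14, 3.14, 3.14].

### API

Orientations are given as a unit quaternion [w, x, y, z].
In Python, from rig import status, cams, job_done gives the robot as it stands.
- The arm moves only by the shell command python3 -m crank 'ROWS'. ROWS is JSON, a list of rows, each a list of 3 entries, a list of its own where there are three numbers: the opening, from 0 (shut) to 1 (fully open), then the shift along the tool's x, y, z normalised to -1 to 1, where 1 is 0.8 m, then the turn about the tool's z normalised to -1 to 1, where 1 is 360 degrees. A call has 1 to 5 rows; each row is the pose to reach, as a shift and turn from the pose commanded when the call began, along the tool's axes at that moment, turning the shorter way round; what a row does not reach only later rows make up. A row lasts 1/12 s, in which the tool goes at most 41.7 mm and 7.16 degrees, less where a joint would pass 70% of its speed; a pose out of reach is approached as far as the arm can. A call with a number of a shift or a turn outside -1 to 1 is refused whole. A call with a gripper value outside its range is refused whole. The fingers move at their own pace and stop on an object; the grip force is fixed at half the most. Time passes only in rows, so rows that repeat a pose let the fingers close. It gives the time, the measured TCP pose, the force, the opening and the grip force at its end, in the units of the state.
- status.sense(): the state, without advancing time (a new reading comes with each control period).
- cams.snapshot(name): name is "scene" or "top"; returns the picture (384x512x3 uint8, red, green, blue); there is no depth.
- cams.camera_info(name): a dict with "K" (3x3 intrinsics, pixels), "dist_coeffs" ([k1, k2, p1, p2, k3] as OpenCV has them; the pictures are not rectified), "extrinsics" (4x4, takes a point from world to camera coordinates). Camera axes: x right, y down, z forward; pixel columns grow to the right and rows downward; lengths in m; the calibration is good to about 2 mm. A picture is of the moment at which its call begins. camera_info takes no time and is no camera call.
- job_done(): hands the job in; it is judged then, once.
The state is a dict: "t": time; "q": joint angles; "joint_velocities": joint speeds; "joint_efforts": joint torques, N m; "position": TCP position; "ee_rot": TCP orientation; "ft_force": force on the tool from outside, world axes, zero at the start; "ft_torque": the same for the moment, N m; "width": finger opening in m; "finger_force": force on a finger pad.
Only numpy, scipy, OpenCV 4.12 (cv2) and the standard library are available. Lean on these libraries where they do the work, as an engineer would, in place of code of your own. Each camera call takes 0.05 s, during which the arm holds its last target. There are 200 camera calls.

### The job

Stow every loose sharpening stone in the carver's stone case: turn the lock collar on its roof back to the open mark, slide each stone lengthwise into a slot of its own until it is fully home against the hidden stop, and when all are home turn the collar round to its locked mark. Leave the carved figure and the glue bottle standing.

Things in the scene. Friction and masses are not known exactly. Their poses are not given: they have to be found in the camera images.
- case: Low wooden case fixed to the bench; roof top 56 mm up. Origin: on the bench below the mouth (front edge of the roof) of the middle of its three blind slots; x points into the slots (away from the robot), y left across them, z up. A 12 mm floor board runs from x = -110 mm (open apron before the mouths) to 175, y = -143 to 143. The slots run along x, are 33 mm wide, at y = 80, 0, -80 mm.
- slot0 (a point): Centre of the left (+y) slot's mouth, on the slot floor 12 mm above the bench; axes as the case. The roof (underside 46 mm, top 56 mm above the bench) covers the slots from here inwards.
- slot1 (a point): Centre of the middle slot's mouth, on the slot floor; axes as the case. In front of each mouth two 10 mm high guides narrow from about 48 mm apart, 45 mm before the mouth, to 33 mm at the mouth.
- slot2 (a point): Centre of the right (-y) slot's mouth, on the slot floor; axes as the case.
- collar (a joint): Captive steel lock collar, 64 mm across, on the case roof, axis vertical at case x = 85, y = 0 mm. In rad: 0 = open end stop (short white mark), growing clockwise seen from above to 1.2 = locked end stop (long white mark). Above 1.1 is locked, below 0.12 open. Some 0.1 N m turns it; it stays where left. It drives the rake; a stone sticking out too far stops both.
- tooth (a point): Lower end of the middle tooth of the rake, an aluminium bar on the roof's front edge with three 14 mm wide hanging teeth, 30 to 36 mm before the roof edge, lower ends 27 mm, arms up to 66 mm above the bench. With the collar locked a tooth stands in the middle of each slot's path, behind the stowed stone; open, they stand 40 mm to the left (+y), clear of the stones and of a tool behind them.
- wing (a point): Centre of the upright steel wing on the collar, by which it is turned: 64 mm long, 14 mm thick, from 74 to 108 mm above the bench, centred on the collar's axis. Site x runs along the wing's length: turned 0.6 rad counter-clockwise from the case's x when the collar is at 0, 0.6 rad clockwise at 1.2.
- stone0: Grey sharpening stone, a bar 150 mm long (x), 30 wide (y), 28 high (z), 0.2 to 0.37 kg, lying flat on the bench. The stones are alike, either end may go in first, any slot will do. Origin: centre of the underside. It slides with about 1 to 4 N of friction. May be absent.
- stone1: Grey sharpening stone, a bar 150 mm long (x), 30 wide (y), 28 high (z), 0.2 to 0.37 kg, lying flat on the bench. The stones are alike, either end may go in first, any slot will do. Origin: centre of the underside. It slides with about 1 to 4 N of friction. May be absent.
- stone2: Grey sharpening stone, a bar 150 mm long (x), 30 wide (y), 28 high (z), 0.2 to 0.37 kg, lying flat on the bench. The stones are alike, either end may go in first, any slot will do. Origin: centre of the underside. It slides with about 1 to 4 N of friction. May be absent.
- stop0: Hidden end stop of slot0, a rigid plug deep in the covered slot, never visible. Its face is 124 to 136 mm behind the mouth, differing by slot and by start, so a stone fully home sticks out 14 to 26 mm before the roof edge; resistance rises at once there. Origin: centre of the lower edge of the face the stone meets; x points deeper in.
- stop1: Hidden end stop of slot1, a rigid plug deep in the covered slot, never visible. Its face is 124 to 136 mm behind the mouth, differing by slot and by start, so a stone fully home sticks out 14 to 26 mm before the roof edge; resistance rises at once there. Origin: centre of the lower edge of the face the stone meets; x points deeper in.
- stop2: Hidden end stop of slot2, a rigid plug deep in the covered slot, never visible. Its face is 124 to 136 mm behind the mouth, differing by slot and by start, so a stone fully home sticks out 14 to 26 mm before the roof edge; resistance rises at once there. Origin: centre of the lower edge of the face the stone meets; x points deeper in.
- figure: Bystander: carved wooden figure standing on the bench, 153 mm tall, 70 mm across. Origin: centre of the underside.
- glue: Bystander: white glue bottle standing on the bench, 130 mm tall, 56 mm across. Origin: centre of the underside.

How it is judged:
By the outcome, as a careful person would: the job done as asked, in the order asked, and still so for the second after the job is handed in, with the robot touching nothing.
Of stone0, stone1, stone2 only 2 to 3 are there at a start; the rules pass over those that are not, and their reading is None.
At some moment in a run one of stone0, stone1, stone2 may be knocked a few centimetres aside while the robot is not near it.
Once in a run the grip may slacken for a moment while it holds something.
It also fails if it takes over 210 s, if anything falls off the work surface, if the arm or the gripper's body presses on something with over 40 N, if the wrist force passes 120 N, or if a joint passes its speed limit or range.

## Working session

There is one attempt and no reset: what is moved stays moved. The work goes in short steps, Python scripts to look and compute and a shell command to move; the robot and the scene stay as the last step left them, time stands still between calls to the robot, and variables do not carry over. Pictures are saved under pics/ and viewed, at most 14 in all, crops included, and the job is handed in when it is done.

```bash
ls; mkdir -p pics; python3 - <<'E'
from rig import status,cams
import cv2,numpy as np
for n in("scene","top"):
    im=cams.snapshot(n);cv2.imwrite(f"pics/{n}0.png",cv2.cvtColor(im,cv2.COLOR_RGB2BGR))
    c=cams.camera_info(n);print(n,np.round(c["K"],1).tolist(),c["dist_coeffs"],np.round(c["extrinsics"],3).tolist())
s=status.sense();print(s)
E
```

```text
pics
scene [[400.7, 0.0, 252.1], [0.0, 400.7, 188.8], [0.0, 0.0, 1.0]] [0.00624397 0.         0.         0.         0.        ] [[-0.822, 0.569, -0.002, 0.499], [0.38, 0.546, -0.746, -0.2], [-0.424, -0.614, -0.665, 1.403], [0.0, 0.0, 0.0, 1.0]]
top [[403.3, 0.0, 254.0], [0.0, 403.3, 186.0], [0.0, 0.0, 1.0]] [-0.10786863  0.          0.          0.          0.        ] [[-0.016, -1.0, 0.004, 0.068], [-0.977, 0.015, -0.215, 0.652], [0.215, -0.007, -0.977, 1.051], [0.0, 0.0, 0.0, 1.0]]
{'t': 0.1, 'q': array([-1.31699832,  0.39914021,  0.04502712,  1.53776919, -0.01870264,
        1.20690554, -0.05068031]), 'joint_velocities': array([ 9.98499017e-04, -2.03421823e-03, -4.46082270e-04, -1.92822645e-03,
       -1.20620016e-03,  2.46111861e-05, -1.40348895e-03]), 'joint_efforts': array([ 2.93598292e-03, -4.76265407e+01,  1.36967596e+00, -2.54949778e+01,
        1.19292870e-02,  5.00609429e-03, -1.56878617e-07]), 'position': array([0.22436627, 0.60944666, 0.23834607]), 'ee_rot': array([-9.90044295e-05,  1.75417118e-01,  9.84493791e-01, -8.94998093e-04]), 'ft_force': array([ 0.14632741,  0.06964585, -0.33215283]), 'ft_torque': array([ 0.03138612,  0.00317311, -0.0017077 ]), 'finger_force': 0.0, 'width': 0.08544928743661233}
```

View pics/top0.png

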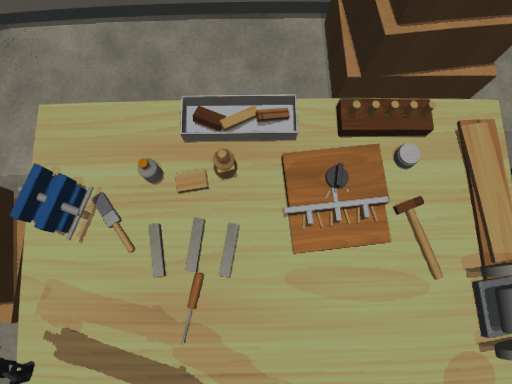

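View pics/scene0.png

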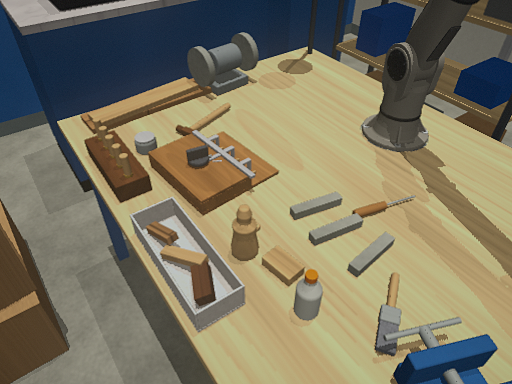

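The top view shows three grey stones near (156,250), (195,245) and (229,250). The case is at about (337,200) with the rake in front and the collar at (337,177). The figure is at (224,160) and the glue at (150,168).

```bash
cat > h.py <<'E'
from rig import status,cams
import cv2,numpy as np
def ray(n,px,z):
    c=cams.camera_info(n);E=np.array(c["extrinsics"]);R,t=E[:3,:3],E[:3,3]
    u=cv2.undistortPoints(np.array(px,float).reshape(-1,1,2),np.array(c["K"]),np.array(c["dist_coeffs"]))[:,0]
    d=np.c_[u,np.ones(len(u))]@R;o=-R.T@t
    return o+d*((z-o[2])/d[:,2])[:,None]
def proj(n,P):
    c=cams.camera_info(n);E=np.array(c["extrinsics"])
    return cv2.projectPoints(np.array(P,float).reshape(-1,1,3),cv2.Rodrigues(E[:3,:3])[0],E[:3,3],np.array(c["K"]),np.array(c["dist_coeffs"]))[0][:,0]
def snap(n,f=None):
    im=cams.snapshot(n)
    if f: cv2.imwrite(f"pics/{f}.png",cv2.cvtColor(im,cv2.COLOR_RGB2BGR))
    return im
def stones(n="top",box=(120,195,300,300),im=None):
    """grey elongated blobs -> centre, yaw, size on z=.028"""
    im=snap(n) if im is None else im
    h=cv2.cvtColor(im,cv2.COLOR_RGB2HSV);m=((h[...,1]<50)&(h[...,2]>70)).astype(np.uint8)
    x0,y0,x1,y1=box;k=np.zeros_like(m);k[y0:y1,x0:x1]=m[y0:y1,x0:x1]
    out=[]
    for c in cv2.findContours(k,cv2.RETR_EXTERNAL,cv2.CHAIN_APPROX_NONE)[0]:
        if cv2.contourArea(c)<200: continue
        P=ray(n,c[:,0],.028)[:,:2]
        (cx,cy),(w,hh),a=cv2.minAreaRect((P*1000).astype(np.float32))
        b=cv2.boxPoints(((cx,cy),(w,hh),a));e=max(b[1]-b[0],b[2]-b[1],key=np.linalg.norm)
        out.append([round(cx),round(cy),round((np.degrees(np.arctan2(e[1],e[0]))+90)%180-90,1),round(max(w,hh)),round(min(w,hh))])
    return out
E
python3 - <<'E'
from h import *
im=cv2.cvtColor(cv2.imread("pics/top0.png"),cv2.COLOR_BGR2RGB)
print(stones(im=im))
c=im[135:260,270:400];cv2.imwrite("pics/c.png",cv2.cvtColor(cv2.resize(c,None,fx=6,fy=4.8*6/4.8*.8,interpolation=cv2.INTER_CUBIC),cv2.COLOR_RGB2BGR))
h=cv2.cvtColor(im,cv2.COLOR_RGB2HSV)
m=((h[...,0]<14)&(h[...,1]>120)).astype(np.uint8);m[:140]=0;m[260:]=0;m[:,:275]=0;m[:,393:]=0
m=cv2.morphologyEx(m,cv2.MORPH_CLOSE,np.ones((15,15)))
k=max(cv2.findContours(m,0,1)[0],key=cv2.contourArea);r=cv2.minAreaRect(k);b=cv2.boxPoints(r);print(b,cv2.approxPolyDP(k,5,True)[:,0].tolist())
E
```

```text
[[481, 131, np.float32(-10.8), 148, 29], [483, 336, np.float32(7.2), 149, 30], [498, 227, np.float32(-8.7), 147, 29]]
[[293.0592  190.18193]
 [330.32507 147.32616]
 [388.45642 197.87514]
 [351.19055 240.73091]] [[308, 173], [309, 186], [310, 177], [326, 178], [325, 202], [317, 203], [317, 211], [325, 211], [327, 200], [346, 200], [347, 214], [370, 219], [370, 206], [384, 203], [384, 194], [371, 197], [370, 206], [353, 205], [351, 166], [342, 166], [338, 154], [322, 159], [321, 173]]
```

View pics/c.png

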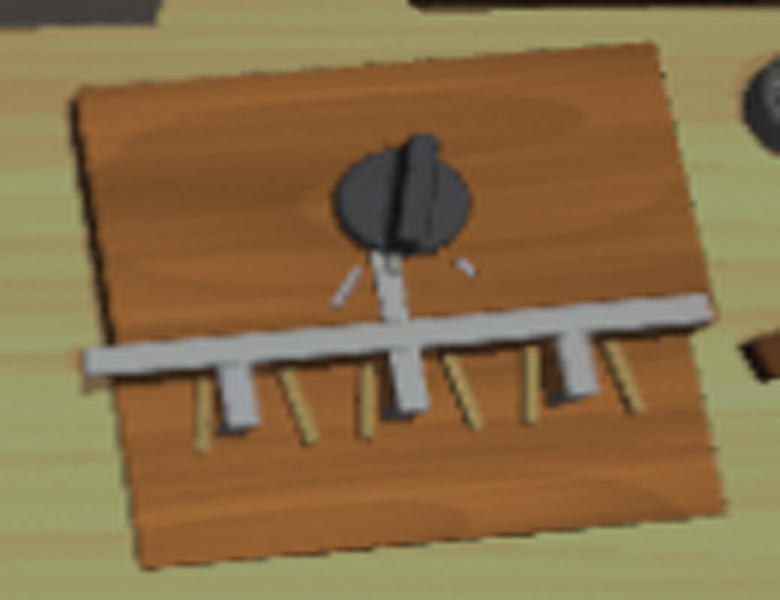

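The crop shows the roof's back corners at (78,88) and (655,42) and the apron's front corners at (140,570) and (725,512). The collar is at (402,203), with the wing from (425,138) to (402,245), near mid-travel. The rake teeth hang roughly centred between the guides.

```bash
python3 - <<'E'
from h import *
f=lambda p,z: ray("top",np.array(p)/[6,4.8]+[270,135],z)[:,:2]*1000
b=f([(78,88),(655,42)],56);
b=ray("top",np.array([(78,88),(655,42)])/[6,4.8]+[270,135],.056)[:,:2]*1000
a=ray("top",np.array([(140,570),(725,512)])/[6,4.8]+[270,135],.012)[:,:2]*1000
d=ray("top",np.array([(402,203)])/[6,4.8]+[270,135],.070)[:,:2]*1000
w=ray("top",np.array([(425,138),(408,240)])/[6,4.8]+[270,135],.108)[:,:2]*1000
t=ray("top",np.array([(240,430),(412,412),(582,396)])/[6,4.8]+[270,135],.027)[:,:2]*1000
print(b.round(),a.round(),d.round(),w.round(),t.round())
y=np.concatenate([b,a]);
print([np.degrees(np.arctan2(*((p[0]-p[1])*[-1,1]))) for p in (b,a)],np.linalg.norm(b[0]-b[1]),np.linalg.norm(a[0]-a[1]))
for l,r in((b[0],a[0]),(b[1],a[1])): print(np.linalg.norm(l-r),np.degrees(np.arctan2(*(l-r)[::-1])))
# Fit rigid
M=np.array([(175,143),(175,-143),(-110,143),(-110,-143),(85,0)],float);W=np.r_[b,a,d]
mc,wc=M.mean(0),W.mean(0);m=M-mc;v=W-wc
th=np.arctan2((m[:,0]*v[:,1]-m[:,1]*v[:,0]).sum(),(m*v).sum());R=np.array([[np.cos(th),-np.sin(th)],[np.sin(th),np.cos(th)]])
o=wc-R@mc;print("yaw",np.degrees(th),"o",o,"res",(W-(M@R.T+o)).round(1).tolist())
print("wing ang",np.degrees(np.arctan2(*(w[0]-w[1])[::-1]))-np.degrees(th),"teeth in case",((t-o)@R).round().tolist())
E
```

```text
[[ 751.  -27.]
 [ 777. -310.]] [[ 468.  -51.]
 [ 496. -335.]] [[ 675. -176.]] [[ 704. -181.]
 [ 644. -169.]] [[ 548. -100.]
 [ 557. -183.]
 [ 565. -266.]]
[np.float64(5.276961370972719), np.float64(5.617395621552701)] 284.2322819009324 285.5090405219371
284.6572776310227 4.831105712300303
282.9538330020395 5.085938145694321
yaw 5.20819093539535 o [ 590.56861185 -183.94103976] res [[-0.6, -1.6], [-0.4, 0.2], [-0.4, 0.3], [1.6, 1.0], [-0.3, 0.2]]
wing ang -16.193136128862832 teeth in case [[-35.0, 87.0], [-33.0, 4.0], [-33.0, -79.0]]
```

```bash
cat >> h.py <<'E'
C0=np.array([.5906,-.1839]);CY=np.radians(5.2);CR=np.array([[np.cos(CY),-np.sin(CY)],[np.sin(CY),np.cos(CY)]])
def case(x,y): return C0+CR@[x,y]
def plan(x,y,z,jaw):
    "normalised shift/turn from the measured pose to a TCP pose, jaw=world angle (deg) of tool y"
    from scipy.spatial.transform import Rotation as Ro
    s=status.sense();q=s["ee_rot"];R=Ro.from_quat([*q[1:],q[0]]).as_matrix()
    d=R.T@(np.array([x,y,z])-s["position"])
    a=np.degrees(np.arctan2(R[1,1],R[0,1]));tu=-((jaw-a+180)%360-180)
    print("t %.1f"%s["t"],"jaw %.1f"%a,"pos",s["position"].round(4).tolist(),"shift",(d/.8).round(4).tolist(),"turn",round(tu/360,4),"calls %.1f"%max(np.linalg.norm(d)/.2085,abs(tu)/35.8),"F",s["ft_force"].round(1),"w %.4f"%s["width"],"q7 %.2f"%s["q"][6])
E
for i in 1 2 3 4 5; do python3 -m crank '[[1,[-0.173,-0.145,0],0],[1,[-0.173,-0.145,0],0],[1,[-0.173,-0.145,0],0],[1,[-0.173,-0.145,0],0],[1,[-0.173,-0.145,0],0]]'|tail -3; done
for i in 1 2 3 4; do python3 -m crank '[[1,[0,0,0],0.099],[1,[0,0,0],0.099],[1,[0,0,0],0.099],[1,[0,0,0],0.099],[1,[0,0,0],0.099]]' |tail -3; done
python3 -c "
from h import *
plan(*case(.085,0),.092,-101)
plan(*case(.085,0),.092,-50.4)"
```

```text
ft_force: [1.2, -0.8, -0.4]
width: 0.0853
finger_force: 0.0
ft_force: [0.2, -0.2, 0.6]
width: 0.0855
finger_force: 0.0
ft_force: [0.7, -0.4, 0.7]
width: 0.0856
finger_force: 0.0
ft_force: [0.1, -1.1, -0.6]
width: 0.0858
finger_force: 0.0
ft_force: [-1.0, 0.6, -0.0]
width: 0.0856
finger_force: 0.0
ft_force: [-0.7, -0.1, -1.6]
width: 0.0854
finger_force: 0.0
ft_force: [-0.2, -0.3, -0.0]
width: 0.0856
finger_force: 0.0
ft_force: [-0.0, 0.4, 0.0]
width: 0.0856
finger_force: 0.0
ft_force: [-0.5, -0.6, 0.1]
width: 0.0856
finger_force: 0.0
t 3.9 jaw -73.1 pos [0.6737, -0.1726, 0.2386] shift [0.0007, 0.0051, 0.1832] turn 0.0776 calls 0.8 F [-0.5 -0.6  0.1] w 0.0856 q7 -0.62
t 3.9 jaw -73.1 pos [0.6737, -0.1726, 0.2386] shift [0.0007, 0.0051, 0.1832] turn -0.063 calls 0.7 F [-0.5 -0.6  0.1] w 0.0856 q7 -0.62
```

```bash

python3 -m crank '[[1,[0.001,0.005,0.1],0.0776],[1,[0.001,0.005,0.1],0.0776],[1,[0.001,0.005,0.1],0.0776],[1,[0.001,0.005,0.1832],0.0776],[1,[0.001,0.005,0.1832],0.0776]]' >/dev/null
python3 -m crank '[[1,[0,0,0],0],[0,[0,0,0],0],[0,[0,0,0],0],[0,[0,0,0],0],[0,[0,0,0],0]]'
python3 -c "
from h import *
plan(*case(.085,0),.092,-50.4)"
```

```text
t: 4.68
position: [0.6767, -0.1776, 0.0951]
ee_rot: [0.0, 0.996, -0.093, 0.002]
ft_force: [0.2, -1.1, 0.1]
width: 0.0387
finger_force: 0.0
t 4.7 jaw -100.7 pos [0.6767, -0.1776, 0.0951] shift [-0.0021, -0.0014, 0.0038] turn -0.1397 calls 1.4 F [ 0.2 -1.1  0.1] w 0.0387 q7 -0.96
```

```bash

python3 -m crank '[[0,[-0.001,-0.001,0.003],0],[0,[-0.001,-0.001,0.003],0],[0,[-0.001,-0.001,0.003],0],[0,[-0.001,-0.001,0.003],0],[0,[-0.001,-0.001,0.003],0]]'
python3 -m crank '[[0,[0,0,0],-0.015],[0,[0,0,0],-0.03],[0,[0,0,0],-0.045],[0,[0,0,0],-0.06],[0,[0,0,0],-0.075]]'
python3 -m crank '[[0,[0,0,0],-0.015],[0,[0,0,0],-0.03],[0,[0,0,0],-0.045],[0,[0,0,0],-0.06],[0,[0,0,0],-0.066]]'
python3 -m crank '[[0,[0,0,0],0],[0,[0,0,0],0]]'
python3 -c "
from h import *
plan(*case(.085,0),.092,-50.4);print(status.sense()['ft_torque'])"
```

```text
t: 5.1
position: [0.6758, -0.1743, 0.0915]
ee_rot: [-0.001, 0.996, -0.093, 0.001]
ft_force: [-2.0, 4.7, 5.3]
width: 0.0128
finger_force: 59.6
t: 5.52
position: [0.6758, -0.1746, 0.0915]
ee_rot: [-0.001, 0.99, 0.144, 0.001]
ft_force: [0.1, 2.9, 5.1]
width: 0.0124
finger_force: 59.5
t: 5.93
position: [0.6759, -0.1748, 0.0914]
ee_rot: [-0.001, 0.939, 0.344, 0.001]
ft_force: [-0.2, 3.1, 4.9]
width: 0.0133
finger_force: 59.7
t: 6.1
position: [0.6759, -0.1748, 0.0914]
ee_rot: [-0.001, 0.94, 0.342, 0.001]
ft_force: [0.5, 3.8, 1.7]
width: 0.013
finger_force: 45.2
t 6.1 jaw -50.0 pos [0.6759, -0.1748, 0.0914] shift [-0.0017, 0.0009, -0.0008] turn 0.0011 calls 0.0 F [0.5 3.8 1.7] w 0.0130 q7 -0.19
[ 0.77791794  0.05432656 -0.28844312]
```

```bash

python3 -m crank '[[1,[0,0,0],0],[1,[0,0,0],0],[1,[0,0,0],0],[1,[0,0,0],0],[1,[0,0,0],0]]' >/dev/null
python3 -m crank '[[1,[0,0,-0.08],0],[1,[0,0,-0.16],0],[1,[0,0,-0.16],0.09],[1,[0,0,-0.16],0.096],[1,[0,0,-0.16],0.096]]'
python3 -c "
from h import *
im=snap('top','top1');print(stones(im=im))
# nearest: stone y131
plan(.6,.0,.22,-84.8)
print(ray('top',[(199,275),(196,300)],.015))"
```

```text
t: 6.93
position: [0.6764, -0.1776, 0.2227]
ee_rot: [0.002, 0.987, 0.158, 0.003]
ft_force: [-0.2, 0.4, -1.8]
width: 0.0851
finger_force: 0.0
[[402, 62, np.float32(89.1), 251, 115], [480, 131, np.float32(-10.8), 148, 29], [483, 336, np.float32(7.2), 149, 30], [497, 227, np.float32(-8.7), 147, 30], [525, -25, np.float32(-2.1), 170, 84]]
t 7.0 jaw -72.0 pos [0.6756, -0.1766, 0.2202] shift [-0.0217, -0.2392, -0.0003] turn 0.0356 calls 0.9 F [ 0.5 -0.6 -0.9] w 0.0852 q7 -0.59
[[0.41219392 0.21554344 0.015     ]
 [0.34360226 0.22350083 0.015     ]]
```

View pics/top1.png

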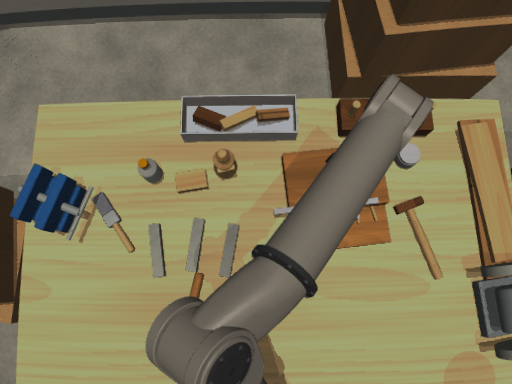

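```bash

python3 -m crank '[[1,[0,0,0],0.08],[1,[0,0,0],0.08],[1,[0,0,0],0.08],[1,[0,0,0],0.08],[1,[0,0,0],0.08]]' >/dev/null
python3 -c "
from h import *
plan(.436,.1395,.10,-100.8)"
```

```text
t 7.4 jaw -100.2 pos [0.6746, -0.1759, 0.2172] shift [-0.3633, -0.3351, 0.1468] turn 0.0016 calls 2.0 F [-0.5  0.1 -0.3] w 0.0853 q7 -1.02
```

```bash

for i in 1 2; do python3 -m crank '[[1,[-0.182,-0.1676,0.05],0.001],[1,[-0.182,-0.1676,0.05],0.001],[1,[-0.182,-0.1676,0.05],0.001],[1,[-0.182,-0.1676,0.05],0.001],[1,[-0.182,-0.1676,0.05],0.001]]' >/dev/null; done
python3 -m crank '[[1,[0,0,0],0],[1,[0,0,0],0]]' >/dev/null
python3 -c "
from h import *
plan(.436,.1395,.018,-100.8);print(stones(box=(120,195,260,300)))"
```

```text
t 8.4 jaw -100.4 pos [0.4353, 0.1425, 0.1375] shift [0.0018, 0.0035, 0.1493] turn 0.0011 calls 0.6 F [-0.1 -1.1  0.6] w 0.0853 q7 -1.45
[[421, 208, np.float32(-17.2), 194, 149], [483, 336, np.float32(7.2), 149, 30]]
```

Descend, grasp.

```bash

python3 -m crank '[[1,[0.001,0.0035,0.1],0.001],[1,[0.001,0.0035,0.1],0.001],[1,[0.001,0.0035,0.13],0.001],[1,[0.001,0.0035,0.149],0.001],[1,[0.001,0.0035,0.149],0.001]]' 
python3 -m crank '[[0,[0,0,0],0],[0,[0,0,0],0],[0,[0,0,0],0],[0,[0,0,0],0],[0,[0,0,0],0]]' >/dev/null
python3 -m crank '[[0,[0,0,0],0],[0,[0,0,0],0],[0,[0,0,0],0]]' 
python3 -c "
from h import *
plan(*case(-.11,-.08),.10,-84.8)"
```

```text
t: 8.87
position: [0.4364, 0.1351, 0.0172]
ee_rot: [0.001, 0.995, -0.099, -0.002]
ft_force: [-0.4, -0.1, 1.2]
width: 0.0849
finger_force: 0.0
t: 9.53
position: [0.4383, 0.1381, 0.0204]
ee_rot: [-0.001, 0.995, -0.098, 0.001]
ft_force: [-1.1, 0.6, 7.5]
width: 0.029
finger_force: 59.0
t 9.5 jaw -101.3 pos [0.4383, 0.1381, 0.0204] shift [0.1618, 0.4923, -0.1002] turn -0.0457 calls 2.0 F [-1.1  0.6  7.5] w 0.0290 q7 -1.31
```

```bash

python3 -m crank '[[0,[0,0,-0.04],0],[0,[0,0,-0.09],0],[0,[0,0,-0.13],-0.02],[0,[0,0,-0.13],-0.04],[0,[0,0,-0.13],-0.0457]]' >/dev/null
python3 -m crank '[[0,[0,0,0],0],[0,[0,0,0],0]]' 
python3 -c "
from h import *
plan(*case(-.175,-.08),.08,-84.8)"
```

```text
t: 10.12
position: [0.4366, 0.1377, 0.1231]
ee_rot: [-0.0, 0.999, 0.045, -0.0]
ft_force: [0.6, 0.5, -2.1]
width: 0.0289
finger_force: 60.5
t 10.1 jaw -84.9 pos [0.4366, 0.1377, 0.1231] shift [-0.0626, 0.518, 0.0534] turn -0.0002 calls 2.0 F [ 0.6  0.5 -2.1] w 0.0289 q7 -1.24
```

```bash

for i in 1 2; do python3 -m crank '[[0,[-0.031,0.259,0.015],0],[0,[-0.031,0.259,0.015],0],[0,[-0.031,0.259,0.015],0],[0,[-0.031,0.259,0.015],0],[0,[-0.031,0.259,0.015],0]]' >/dev/null; done
python3 -m crank '[[0,[0,0,0],0],[0,[0,0,0],0],[0,[0,0,0],0]]' 
python3 -c "
from h import *
print(stones(box=(120,195,260,300)))
plan(*case(-.175,-.08),.036,-84.8)
im=snap('top','top2');cv2.imwrite('pics/s2.png',cv2.cvtColor(np.hstack([cv2.resize(im[130:380,250:450],None,fx=2.,fy=2.),cv2.resize(snap('scene')[60:310,120:320],None,fx=2,fy=2)]),cv2.COLOR_RGB2BGR))"
```

```text
t: 11.2
position: [0.4241, -0.2782, 0.0984]
ee_rot: [-0.001, 0.999, 0.044, -0.001]
ft_force: [0.7, -0.1, -2.1]
width: 0.0288
finger_force: 60.6
[[483, 336, np.float32(7.2), 149, 30], [497, 227, np.float32(-8.7), 147, 30]]
t 11.2 jaw -84.8 pos [0.4248, -0.277, 0.0984] shift [-0.0017, 0.0031, 0.078] turn -0.0001 calls 0.3 F [-0.1  0.6 -2.2] w 0.0284 q7 -0.42
```

View pics/s2.png

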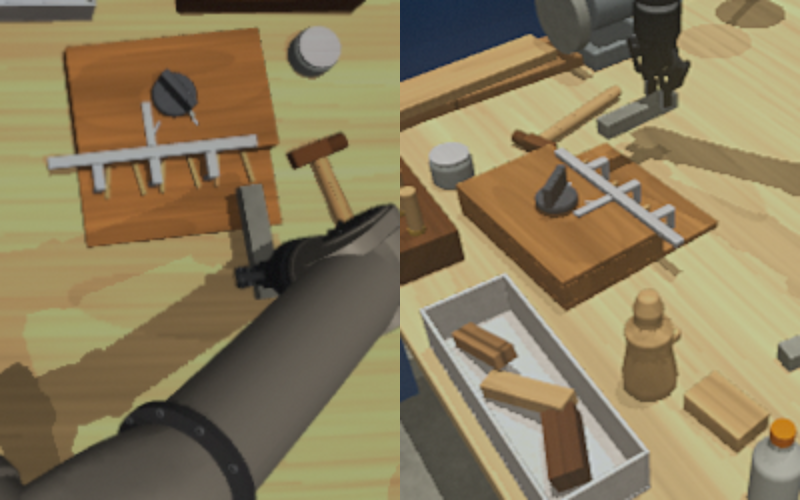

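```bash

python3 -m crank '[[0,[-0.001,0.002,0.04],0],[0,[-0.001,0.002,0.07],0],[0,[-0.001,0.002,0.083],0],[0,[-0.001,0.002,0.083],0],[0,[-0.001,0.002,0.083],0]]' 
python3 -m crank '[[0,[0.025,0,0],0],[0,[0.05,0,0],0],[0,[0.05,0,0],0],[0,[0.05,0,0],0]]' 
python3 -c "
from h import *
plan(*case(-.06,-.08),.031,-84.8)"
```

```text
t: 11.77
position: [0.4249, -0.2794, 0.033]
ee_rot: [0.0, 0.999, 0.046, -0.0]
ft_force: [0.1, -0.4, -1.3]
width: 0.0285
finger_force: 60.3
t: 12.1
position: [0.4665, -0.2764, 0.0341]
ee_rot: [0.001, 0.999, 0.046, 0.001]
ft_force: [-0.5, 0.1, -2.3]
width: 0.0287
finger_force: 60.3
t 12.1 jaw -84.7 pos [0.4665, -0.2764, 0.0341] shift [0.09, -0.0009, 0.0041] turn 0.0003 calls 0.3 F [-0.5  0.1 -2.3] w 0.0287 q7 -0.38
```

```bash

python3 -m crank '[[0,[0.006,0,0.001],0],[0,[0.012,0,0.001],0],[0,[0.018,0,0.001],0],[0,[0.024,0,0.001],0],[0,[0.03,0,0.001],0]]' 
python3 -m crank '[[0,[0.008,0,0],0],[0,[0.016,0,0],0],[0,[0.016,0,0],0]]' 
python3 -c "
from h import *
plan(*case(-.06,-.08),.031,-84.8)"
```

```text
t: 12.52
position: [0.4875, -0.2743, 0.0322]
ee_rot: [-0.0, 0.999, 0.045, -0.001]
ft_force: [-5.2, 0.8, 4.5]
width: 0.0283
finger_force: 61.2
t: 12.77
position: [0.5, -0.2733, 0.0325]
ee_rot: [-0.001, 0.999, 0.045, -0.001]
ft_force: [-4.1, 2.5, 6.6]
width: 0.0282
finger_force: 61.5
t 12.8 jaw -84.8 pos [0.5, -0.2733, 0.0325] shift [0.048, -0.001, 0.0017] turn -0.0 calls 0.2 F [-4.1  2.5  6.6] w 0.0282 q7 -0.43
```

```bash

python3 -m crank '[[0,[0.01,0,0],0],[0,[0.02,0,0],0],[0,[0.03,0,0],0],[0,[0.04,0,0],0],[0,[0.044,0,0],0]]' 
python3 -m crank '[[1,[0,0,0],0],[1,[0,0,0],0],[1,[0,0,0],0],[1,[0,0,0],0]]' 
python3 -c "
from h import *
plan(*case(-.15,-.08),.031,-84.8)"
```

```text
t: 13.18
position: [0.5343, -0.2701, 0.0326]
ee_rot: [-0.001, 0.999, 0.045, -0.002]
ft_force: [-6.9, 4.2, 7.4]
width: 0.0281
finger_force: 61.5
t: 13.52
position: [0.5363, -0.2701, 0.0321]
ee_rot: [0.0, 0.999, 0.045, 0.0]
ft_force: [1.1, -0.0, 0.2]
width: 0.0757
finger_force: 0.0
t 13.5 jaw -84.9 pos [0.5363, -0.2701, 0.0321] shift [-0.1102, -0.0011, 0.0013] turn -0.0002 calls 0.4 F [ 1.1 -0.   0.2] w 0.0757 q7 -0.47
```

```bash

python3 -m crank '[[0.6,[0,0,-0.04],0],[0.3,[0,0,-0.07],0],[0,[-0.05,-0.001,-0.07],0],[0,[-0.088,-0.001,-0.07],0],[0,[-0.088,-0.001,-0.07],0]]' >/dev/null
python3 -m crank '[[0,[0,0,0],0],[0,[0,0,0],0],[0,[0,0,0.04],0],[0,[0,0,0.073],0],[0,[0,0,0.073],0]]' 
python3 -m crank '[[0,[0.01,0,0],0],[0,[0.02,0,0],0],[0,[0.03,0,0],0],[0,[0.04,0,0],0],[0,[0.05,0,0],0]]' 
python3 -c "
from h import *
plan(*case(-.026,-.08),.029,-84.8)"
```

```text
t: 14.35
position: [0.4647, -0.2728, 0.0256]
ee_rot: [-0.002, 0.999, 0.046, -0.003]
ft_force: [0.2, 1.8, -0.2]
width: -0.0001
finger_force: 0.0
t: 14.77
position: [0.5068, -0.2722, 0.0306]
ee_rot: [0.0, 0.999, 0.045, 0.0]
ft_force: [-3.0, 0.0, 2.1]
width: 0.0001
finger_force: 1.0
t 14.8 jaw -84.8 pos [0.5068, -0.2722, 0.0306] shift [0.0818, -0.0004, 0.0021] turn -0.0001 calls 0.3 F [-3.   0.   2.1] w 0.0001 q7 -0.43
```

```bash

python3 -m crank '[[0,[0.012,0,0],0],[0,[0.024,0,0],0],[0,[0.036,0,0],0],[0,[0.046,0,0],0],[0,[0.05,0,0],0]]' 
python3 -m crank '[[0,[0.003,0,0],0],[0,[0.006,0,0],0],[0,[0.008,0,0],0]]' 
python3 -m crank '[[0,[0.003,0,0],0],[0,[0.003,0,0],0]]' 
python3 -m crank '[[0,[0.003,0,0],0],[0,[0.003,0,0],0]]' 
python3 -c "
from h import *
plan(*case(-.026,-.08),.029,-84.8)"
```

```text
t: 15.18
position: [0.5474, -0.2678, 0.0296]
ee_rot: [0.0, 0.999, 0.046, 0.0]
ft_force: [-2.4, 0.4, 1.9]
width: -0.0001
finger_force: 1.0
t: 15.43
position: [0.5516, -0.2677, 0.0295]
ee_rot: [-0.0, 0.999, 0.045, -0.0]
ft_force: [-2.0, -0.8, 1.7]
width: -0.0
finger_force: 0.8
t: 15.6
position: [0.5547, -0.2673, 0.0295]
ee_rot: [-0.0, 0.999, 0.045, 0.0]
ft_force: [-0.3, 0.0, 0.1]
width: 0.0001
finger_force: 0.1
t: 15.77
position: [0.5571, -0.2671, 0.0295]
ee_rot: [-0.0, 0.999, 0.045, 0.0]
ft_force: [-1.0, 0.1, -0.2]
width: -0.0001
finger_force: 0.2
t 15.8 jaw -84.8 pos [0.5571, -0.2671, 0.0295] shift [0.0187, 0.0003, 0.0007] turn -0.0001 calls 0.1 F [-1.   0.1 -0.2] w -0.0001 q7 -0.50
```

```bash

python3 -m crank '[[0,[0.003,0,0],0],[0,[0.003,0,0],0]]' |grep -E "pos|force"
python3 -m crank '[[0,[0.003,0,0],0],[0,[0.003,0,0],0]]' |grep -E "pos|ft_f"
python3 -m crank '[[0,[0.003,0,0],0],[0,[0.003,0,0],0]]' |grep -E "pos|ft_f"
python3 -m crank '[[0,[0.002,0,0],0],[0,[0.002,0,0],0]]' |grep -E "pos|ft_f"
```

```text
position: [0.5595, -0.2669, 0.0296]
ft_force: [-0.5, -0.1, -0.4]
finger_force: 0.2
position: [0.5619, -0.2667, 0.0296]
ft_force: [-0.9, 0.4, 0.2]
position: [0.5643, -0.2665, 0.0296]
ft_force: [-0.4, -0.3, 0.7]
position: [0.5653, -0.2665, 0.0296]
ft_force: [-2.1, -0.5, 1.1]
```

```bash

python3 -m crank '[[0,[0.002,0,0],0],[0,[0.002,0,0],0]]' |grep -E "pos|ft_f"
python3 -m crank '[[0,[0.002,0,0],0],[0,[0.002,0,0],0]]' |grep -E "pos|ft_f"
python3 -m crank '[[0,[0.002,0,0],0],[0,[0.002,0,0],0]]' |grep -E "pos|ft_f"
```

```text
position: [0.5653, -0.2665, 0.0296]
ft_force: [-4.7, 0.9, 3.9]
position: [0.5653, -0.2666, 0.0296]
ft_force: [-7.9, 0.5, 5.1]
position: [0.5653, -0.2666, 0.0295]
ft_force: [-11.0, 0.9, 7.8]
```

```bash

python3 -m crank '[[0,[-0.05,0,0],0],[0,[-0.05,0,-0.05],0],[0.5,[-0.05,0,-0.1],0],[1,[-0.05,0,-0.14],0.02],[1,[-0.05,0,-0.14],0.0386]]' >/dev/null
python3 -m crank '[[1,[0,0,0],0],[1,[0,0,0],0]]' >/dev/null
python3 -c "
from h import *
print(stones(box=(120,195,260,300)))
plan(.4525,.2338,.12,-98.7)"
```

```text
[[483, 336, np.float32(7.5), 149, 30], [497, 227, np.float32(-8.7), 147, 30]]
t 17.6 jaw -98.6 pos [0.5303, -0.2689, 0.1407] shift [-0.1896, -0.6068, 0.0265] turn 0.0004 calls 2.4 F [ 0.4  0.5 -0.7] w 0.0677 q7 -0.76
```

```bash

for i in 1 2 3; do python3 -m crank '[[1,[-0.0632,-0.202,0.008],0],[1,[-0.0632,-0.202,0.008],0],[1,[-0.0632,-0.202,0.008],0],[1,[-0.0632,-0.202,0.008],0],[1,[-0.0632,-0.202,0.008],0]]' >/dev/null; done
python3 -m crank '[[1,[0,0,0],0],[1,[0,0,0],0],[1,[0,0,0],0]]' >/dev/null
python3 -c "
from h import *
plan(.4525,.2338,.018,-98.7)
plan(.4525,.2338,.018,-98.7)"
```

```text
t 19.1 jaw -98.9 pos [0.4542, 0.2305, 0.1222] shift [-0.0027, -0.0038, 0.1302] turn -0.0005 calls 0.5 F [ 0.6 -1.4 -0.6] w 0.0852 q7 -1.58
t 19.1 jaw -98.9 pos [0.4542, 0.2305, 0.1222] shift [-0.0027, -0.0038, 0.1302] turn -0.0005 calls 0.5 F [ 0.6 -1.4 -0.6] w 0.0852 q7 -1.58
```

```bash

python3 -m crank '[[1,[-0.002,-0.003,0.05],0],[1,[-0.002,-0.003,0.09],0],[1,[-0.002,-0.003,0.12],0],[1,[-0.002,-0.003,0.13],0],[1,[-0.002,-0.003,0.13],0]]' >/dev/null
python3 -m crank '[[0,[0,0,0],0],[0,[0,0,0],0],[0,[0,0,0],0],[0,[0,0,0],0],[0,[0,0,0],0]]' >/dev/null
python3 -m crank '[[0,[0,0,0],0],[0,[0,0,0],0],[0,[0,0,0],0]]' 
python3 -m crank '[[0,[0,0,-0.04],0],[0,[0,0,-0.09],0],[0,[0,0,-0.12],-0.02],[0,[0,0,-0.12],-0.0386],[0,[0,0,-0.12],-0.0386]]' >/dev/null
python3 -m crank '[[0,[0,0,0],0],[0,[0,0,0],0]]' 
python3 -c "
from h import *
plan(*case(-.175,-.0),.09,-84.8)"
```

```text
t: 20.15
position: [0.4537, 0.2356, 0.0196]
ee_rot: [-0.001, 0.997, -0.076, 0.001]
ft_force: [-0.5, 0.0, 6.3]
width: 0.029
finger_force: 60.4
t: 20.73
position: [0.4517, 0.2351, 0.1135]
ee_rot: [0.0, 0.999, 0.044, -0.001]
ft_force: [-0.8, 0.5, -2.4]
width: 0.0288
finger_force: 61.1
t 20.7 jaw -85.0 pos [0.4517, 0.2351, 0.1135] shift [-0.0915, 0.5376, 0.0298] turn -0.0005 calls 2.1 F [-0.8  0.5 -2.4] w 0.0288 q7 -1.40
```

```bash

for i in 1 2 3; do python3 -m crank '[[0,[-0.0305,0.1792,0.005],0],[0,[-0.0305,0.1792,0.005],0],[0,[-0.0305,0.1792,0.005],0],[0,[-0.0305,0.1792,0.005],0],[0,[-0.0305,0.1792,0.005],0]]' >/dev/null; done
python3 -m crank '[[0,[0,0,0],0],[0,[0,0,0],0],[0,[0,0,0],0]]' 
python3 -c "
from h import *
print(stones(box=(120,195,180,300)))
plan(*case(-.175,-.0),.033,-84.8)
snap('top','top3')
plan(*case(-.175,-.0),.033,-84.8)
im=cv2.imread('pics/top3.png');cv2.imwrite('pics/s3.png',cv2.resize(im[130:300,250:450],None,fx=3,fy=3))"
```

```text
t: 22.23
position: [0.4188, -0.1976, 0.1017]
ee_rot: [-0.001, 0.999, 0.046, -0.001]
ft_force: [0.2, 0.3, -2.7]
width: 0.0286
finger_force: 61.3
[[483, 336, np.float32(7.2), 149, 30]]
t 22.3 jaw -84.7 pos [0.4189, -0.1977, 0.1019] shift [-0.0034, 0.0023, 0.0861] turn 0.0003 calls 0.3 F [-1.1 -0.4 -2.5] w 0.0286 q7 -0.58
t 22.3 jaw -84.7 pos [0.419, -0.198, 0.102] shift [-0.0034, 0.002, 0.0863] turn 0.0003 calls 0.3 F [-0.3  0.3 -1.9] w 0.0285 q7 -0.58
```

View pics/s3.png

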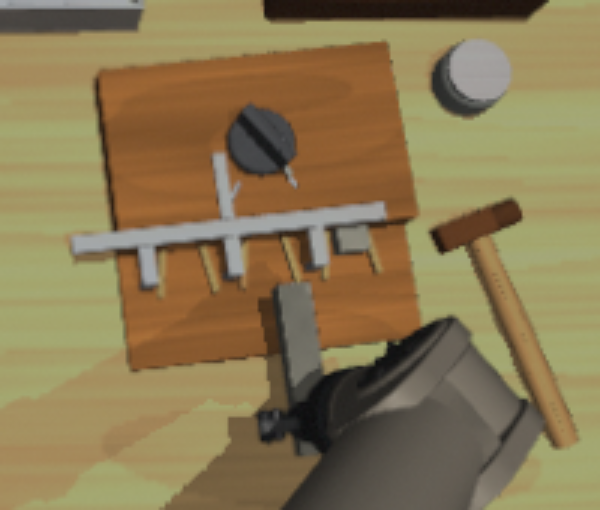

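Stone A's end shows at (351,238) in the right slot. Stone B is held before the middle slot, and the collar is open.

```bash

python3 -m crank '[[0,[-0.002,0.0015,0.04],0],[0,[-0.002,0.0015,0.07],0],[0,[-0.002,0.0015,0.086],0],[0,[-0.002,0.0015,0.086],0],[0,[-0.002,0.0015,0.086],0]]' 
python3 -m crank '[[0,[0.025,0,0],0],[0,[0.05,0,0],0],[0,[0.056,0,0],0],[0,[0.062,0,0],0],[0,[0.068,0,0],0]]' 
python3 -m crank '[[0,[0.006,0,0],0],[0,[0.012,0,0],0],[0,[0.018,0,0],0],[0,[0.024,0,0],0],[0,[0.028,0,0],0]]' 
python3 -c "
from h import *
plan(*case(-.06,-.0),.033,-84.8)"
```

```text
t: 22.75
position: [0.4172, -0.2004, 0.0335]
ee_rot: [-0.0, 0.999, 0.045, -0.0]
ft_force: [-0.5, -0.5, -2.5]
width: 0.0282
finger_force: 61.3
t: 23.17
position: [0.471, -0.1955, 0.034]
ee_rot: [-0.001, 0.999, 0.045, -0.0]
ft_force: [-0.8, 1.0, -2.2]
width: 0.0285
finger_force: 61.3
t: 23.58
position: [0.4936, -0.1932, 0.0333]
ee_rot: [-0.001, 0.999, 0.045, -0.001]
ft_force: [-1.8, 2.5, -2.4]
width: 0.0284
finger_force: 61.3
t 23.6 jaw -84.8 pos [0.4936, -0.1932, 0.0333] shift [0.0468, -0.0006, 0.0003] turn 0.0 calls 0.2 F [-1.8  2.5 -2.4] w 0.0284 q7 -0.54
```

```bash

python3 -m crank '[[0,[0.01,0,0],0],[0,[0.02,0,0],0],[0,[0.03,0,0.001],0],[0,[0.04,0,0.002],0],[0,[0.046,0,0.002],0]]' 
python3 -m crank '[[1,[0,0,0],0],[1,[0,0,0],0],[1,[0,0,0],0],[1,[0,0,0],0]]' >/dev/null
python3 -m crank '[[0.6,[0,0,-0.04],0],[0.3,[0,0,-0.07],0],[0,[-0.05,0,-0.07],0],[0,[-0.088,0,-0.07],0],[0,[-0.088,0,-0.07],0]]' >/dev/null
python3 -m crank '[[0,[0,0,0],0],[0,[0,0,0],0],[0,[0,0,0.04],0],[0,[0,0,0.073],0],[0,[0,0,0.073],0]]' 
python3 -m crank '[[0,[0.01,0,0],0],[0,[0.02,0,0],0],[0,[0.03,0,0],0],[0,[0.04,0,0],0],[0,[0.05,0,0],0]]' 
python3 -c "
from h import *
plan(*case(-.045,-.0),.030,-84.8)"
```

```text
t: 24.0
position: [0.5301, -0.1897, 0.0316]
ee_rot: [-0.001, 0.999, 0.045, -0.001]
ft_force: [-4.9, 4.9, 0.8]
width: 0.0286
finger_force: 61.7
t: 25.17
position: [0.4589, -0.1955, 0.0262]
ee_rot: [-0.001, 0.999, 0.046, -0.003]
ft_force: [-1.2, 1.0, -0.2]
width: 0.0003
finger_force: 0.0
t: 25.58
position: [0.5012, -0.1937, 0.0305]
ee_rot: [0.0, 0.999, 0.045, 0.0]
ft_force: [-2.4, -0.3, 1.9]
width: 0.0
finger_force: 1.1
t 25.6 jaw -84.8 pos [0.5012, -0.1937, 0.0305] shift [0.0562, -0.0021, 0.0007] turn -0.0 calls 0.2 F [-2.4 -0.3  1.9] w 0.0000 q7 -0.55
```

```bash

python3 -m crank '[[0,[0.012,-0.002,0],0],[0,[0.024,-0.002,0],0],[0,[0.036,-0.002,0],0],[0,[0.046,-0.002,0],0],[0,[0.053,-0.002,0],0]]' |grep -E "pos|ft_f"
python3 -m crank '[[0,[0.003,0,0],0],[0,[0.006,0,0],0],[0,[0.006,0,0],0]]' |grep -E "pos|ft_f"
python3 -m crank '[[0,[0.003,0,0],0],[0,[0.003,0,0],0]]' |grep -E "pos|ft_f"
python3 -m crank '[[0,[0.003,0,0],0],[0,[0.003,0,0],0]]' |grep -E "pos|ft_f"
python3 -m crank '[[0,[0.002,0,0],0],[0,[0.002,0,0],0]]' |grep -E "pos|ft_f"
python3 -m crank '[[0,[0.002,0,0],0],[0,[0.002,0,0],0]]' |grep -E "pos|ft_f"
python3 -c "
from h import *
plan(*case(-.037,-.0),.030,-84.8)"
```

```text
position: [0.5434, -0.1879, 0.0296]
ft_force: [-1.9, -0.1, 1.0]
position: [0.5472, -0.1877, 0.0295]
ft_force: [-0.1, 0.9, 1.1]
position: [0.5494, -0.1875, 0.0295]
ft_force: [-0.3, -0.2, -0.4]
position: [0.5519, -0.1872, 0.0296]
ft_force: [-1.0, -0.6, -0.5]
position: [0.5535, -0.1871, 0.0296]
ft_force: [-0.4, 0.2, -0.3]
position: [0.5551, -0.187, 0.0296]
ft_force: [-0.8, -0.9, -0.2]
t 26.9 jaw -84.9 pos [0.5551, -0.187, 0.0296] shift [-0.0017, 0.0002, -0.0005] turn -0.0001 calls 0.0 F [-0.8 -0.9 -0.2] w 0.0005 q7 -0.61
```

```bash

python3 -m crank '[[0,[0.002,0,0],0],[0,[0.002,0,0],0]]' |grep -E "pos|ft_f"
python3 -m crank '[[0,[0.002,0,0],0],[0,[0.002,0,0],0]]' |grep -E "pos|ft_f"
python3 -m crank '[[0,[0.002,0,0],0],[0,[0.002,0,0],0]]' |grep -E "pos|ft_f"
python3 -m crank '[[0,[0.002,0,0],0],[0,[0.002,0,0],0]]' |grep -E "pos|ft_f"
```

```text
position: [0.5567, -0.1868, 0.0296]
ft_force: [-1.0, -0.7, 0.5]
position: [0.5583, -0.1867, 0.0296]
ft_force: [-1.5, 0.0, -0.3]
position: [0.5599, -0.1866, 0.0296]
ft_force: [-0.3, -0.5, 0.4]
position: [0.5613, -0.1865, 0.0296]
ft_force: [-1.6, 1.4, 0.7]
```

```bash

python3 -m crank '[[0,[0.002,0,0],0],[0,[0.002,0,0],0]]' |grep -E "pos|ft_f"
python3 -m crank '[[0,[0.002,0,0],0],[0,[0.002,0,0],0]]' |grep -E "pos|ft_f"
```

```text
position: [0.5613, -0.1865, 0.0295]
ft_force: [-5.5, 0.7, 4.2]
position: [0.5613, -0.1865, 0.0294]
ft_force: [-7.8, 0.4, 5.1]
```

```bash

python3 -m crank '[[0,[0.002,0,0],0],[0,[0.002,0,0],0]]' |grep -E "pos|ft_f"
python3 -m crank '[[0,[-0.05,0,0],0],[0,[-0.05,0,-0.05],0],[0.5,[-0.05,0,-0.1],0],[1,[-0.05,0,-0.13],-0.0055],[1,[-0.05,0,-0.13],-0.0055]]' >/dev/null
python3 -m crank '[[1,[0,0,0],0],[1,[0,0,0],0]]' >/dev/null
python3 -c "
from h import *
print(stones(box=(120,195,215,300)))
plan(.4384,.3304,.12,-82.8)"
```

```text
position: [0.5613, -0.1866, 0.0293]
ft_force: [-10.8, 1.1, 7.1]
[[483, 336, np.float32(7.6), 149, 30]]
t 28.7 jaw -82.9 pos [0.5259, -0.1889, 0.1327] shift [-0.0278, -0.6576, 0.0165] turn -0.0002 calls 2.5 F [0.1 0.3 0.3] w 0.0675 q7 -0.65
```

```bash

for i in 1 2 3; do python3 -m crank '[[1,[-0.009,-0.219,0.005],0],[1,[-0.009,-0.219,0.005],0],[1,[-0.009,-0.219,0.005],0],[1,[-0.009,-0.219,0.005],0],[1,[-0.009,-0.219,0.005],0]]' >/dev/null; done
python3 -m crank '[[1,[0,0,0],0],[1,[0,0,0],0],[1,[0,0,0],0]]' >/dev/null
python3 -c "
from h import *
print(stones(box=(120,195,185,300)))
plan(.4384,.3304,.018,-82.8)"
```

```text
[[514, 340, np.float32(6.7), 88, 29]]
t 30.3 jaw -83.1 pos [0.44, 0.3268, 0.1214] shift [-0.0013, -0.0049, 0.1292] turn -0.0008 calls 0.5 F [ 0.2 -0.8 -0.1] w 0.0855 q7 -1.56
```

```bash

python3 -m crank '[[1,[-0.001,-0.004,0.05],0],[1,[-0.001,-0.004,0.09],0],[1,[-0.001,-0.004,0.12],0],[1,[-0.001,-0.004,0.129],0],[1,[-0.001,-0.004,0.129],0]]' >/dev/null
python3 -m crank '[[0,[0,0,0],0],[0,[0,0,0],0],[0,[0,0,0],0],[0,[0,0,0],0],[0,[0,0,0],0]]' >/dev/null
python3 -m crank '[[0,[0,0,0],0],[0,[0,0,0],0],[0,[0,0,0],0]]' 
python3 -m crank '[[0,[0,0,-0.04],0],[0,[0,0,-0.09],0],[0,[0,0,-0.12],0],[0,[0,0,-0.12],0.0055],[0,[0,0,-0.12],0.0055]]' >/dev/null
python3 -m crank '[[0,[0,0,0],0],[0,[0,0,0],0]]' 
python3 -c "
from h import *
plan(*case(-.175,.08),.10,-84.8)"
```

```text
t: 31.35
position: [0.4391, 0.3329, 0.0197]
ee_rot: [-0.001, 0.998, 0.062, 0.001]
ft_force: [0.2, 0.4, 7.0]
width: 0.0286
finger_force: 60.5
t: 31.93
position: [0.4371, 0.332, 0.1133]
ee_rot: [0.001, 0.999, 0.045, -0.001]
ft_force: [-0.5, -0.0, -3.3]
width: 0.0289
finger_force: 60.5
t 31.9 jaw -84.8 pos [0.4371, 0.332, 0.1133] shift [-0.086, 0.5596, 0.0174] turn -0.0 calls 2.2 F [-0.5 -0.  -3.3] w 0.0289 q7 -1.59
```

```bash

for i in 1 2 3; do python3 -m crank '[[0,[-0.0275,0.1865,0.004],0],[0,[-0.0275,0.1865,0.004],0],[0,[-0.0275,0.1865,0.004],0],[0,[-0.0275,0.1865,0.004],0],[0,[-0.0275,0.1865,0.004],0]]' >/dev/null; done
python3 -m crank '[[0,[0,0,0],0],[0,[0,0,0],0],[0,[0,0,0],0]]' 
python3 -c "
from h import *
plan(*case(-.175,.08),.033,-84.8)
snap('top','top4')
plan(*case(-.175,.08),.033,-84.8)
im=cv2.imread('pics/top4.png');cv2.imwrite('pics/s4.png',cv2.resize(im[130:300,250:450],None,fx=3,fy=3))"
```

```text
t: 33.43
position: [0.4127, -0.1177, 0.1043]
ee_rot: [-0.0, 0.999, 0.046, -0.001]
ft_force: [0.3, -0.4, -3.7]
width: 0.0285
finger_force: 60.8
t 33.4 jaw -84.7 pos [0.4127, -0.1177, 0.1043] shift [-0.0047, 0.0026, 0.0892] turn 0.0003 calls 0.3 F [ 0.3 -0.4 -3.7] w 0.0285 q7 -0.80
t 33.5 jaw -84.7 pos [0.4128, -0.1176, 0.1044] shift [-0.0049, 0.0027, 0.0893] turn 0.0004 calls 0.3 F [-0.1 -0.5 -3.1] w 0.0284 q7 -0.80
```

View pics/s4.png

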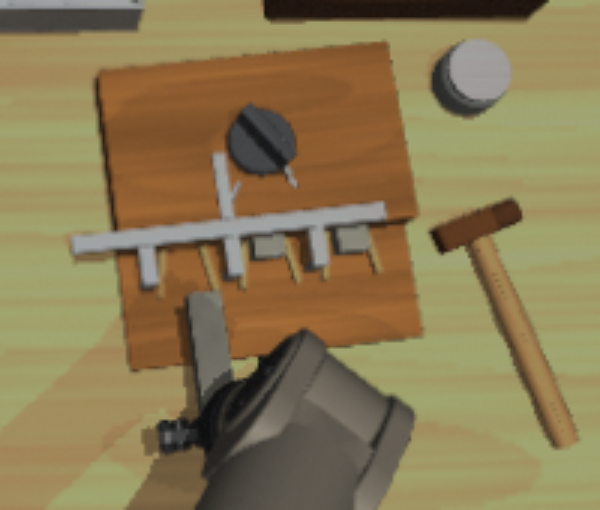

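Stones A and B show at (351,238) and (268,245), both in their slots. Stone C is held before the left slot.

```bash

python3 -m crank '[[0,[-0.003,0.002,0.04],0],[0,[-0.003,0.002,0.07],0],[0,[-0.003,0.002,0.089],0],[0,[-0.003,0.002,0.089],0],[0,[-0.003,0.002,0.089],0]]' 
python3 -m crank '[[0,[0.025,0,0],0],[0,[0.05,0,0],0],[0,[0.056,0,0],0],[0,[0.062,0,0],0],[0,[0.068,0,0],0]]' 
python3 -m crank '[[0,[0.006,0,0],0],[0,[0.012,0,0],0],[0,[0.018,0,0],0],[0,[0.024,0,0],0],[0,[0.028,0,0],0]]' 
python3 -c "
from h import *
plan(*case(-.06,.08),.033,-84.8)"
```

```text
t: 33.9
position: [0.4104, -0.1204, 0.0334]
ee_rot: [-0.0, 0.999, 0.046, -0.001]
ft_force: [-0.8, 0.1, -2.0]
width: 0.0281
finger_force: 60.9
t: 34.32
position: [0.4645, -0.1157, 0.0341]
ee_rot: [-0.0, 0.999, 0.046, -0.0]
ft_force: [-0.8, 0.7, -3.2]
width: 0.0286
finger_force: 60.9
t: 34.73
position: [0.4869, -0.1135, 0.0334]
ee_rot: [-0.001, 0.999, 0.045, -0.001]
ft_force: [-1.4, 2.1, -2.4]
width: 0.0288
finger_force: 60.9
t 34.7 jaw -84.8 pos [0.4869, -0.1135, 0.0334] shift [0.0461, -0.0006, 0.0004] turn -0.0 calls 0.2 F [-1.4  2.1 -2.4] w 0.0288 q7 -0.70
```

```bash

python3 -m crank '[[0,[0.01,0,0],0],[0,[0.02,0,0],0],[0,[0.03,0,0.001],0],[0,[0.04,0,0.002],0],[0,[0.046,0,0.002],0]]' 
python3 -m crank '[[1,[0,0,0],0],[1,[0,0,0],0],[1,[0,0,0],0],[1,[0,0,0],0]]' >/dev/null
python3 -m crank '[[0.6,[0,0,-0.04],0],[0.3,[0,0,-0.07],0],[0,[-0.05,0,-0.07],0],[0,[-0.088,-0.001,-0.07],0],[0,[-0.088,-0.001,-0.07],0]]' >/dev/null
python3 -m crank '[[0,[0,0,0],0],[0,[0,0,0],0],[0,[0,0,0.04],0],[0,[0,0,0.073],0],[0,[0,0,0.073],0]]' 
python3 -m crank '[[0,[0.01,0,0],0],[0,[0.02,0,0],0],[0,[0.03,0,0],0],[0,[0.04,0,0],0],[0,[0.05,0,0],0]]' 
python3 -c "
from h import *
plan(*case(-.045,.08),.030,-84.8)"
```

```text
t: 35.15
position: [0.5233, -0.1101, 0.0318]
ee_rot: [-0.001, 0.999, 0.046, -0.002]
ft_force: [-6.2, 4.9, 3.9]
width: 0.0289
finger_force: 61.7
t: 36.32
position: [0.452, -0.1155, 0.0265]
ee_rot: [-0.0, 0.999, 0.045, -0.003]
ft_force: [-1.2, 1.5, -0.2]
width: 0.0005
finger_force: 0.0
t: 36.73
position: [0.4944, -0.1129, 0.0304]
ee_rot: [-0.0, 0.999, 0.045, 0.0]
ft_force: [-2.3, 0.2, 1.9]
width: 0.0002
finger_force: 1.1
t 36.7 jaw -84.8 pos [0.4944, -0.1129, 0.0304] shift [0.0555, -0.0008, 0.0006] turn -0.0001 calls 0.2 F [-2.3  0.2  1.9] w 0.0002 q7 -0.70
```

```bash

python3 -m crank '[[0,[0.012,-0.001,0],0],[0,[0.024,-0.001,0],0],[0,[0.036,-0.001,0],0],[0,[0.046,-0.001,0],0],[0,[0.053,-0.001,0],0]]' |grep -E "pos|ft_f"
python3 -m crank '[[0,[0.003,0,0],0],[0,[0.006,0,0],0],[0,[0.006,0,0],0]]' |grep -E "pos|ft_f"
python3 -m crank '[[0,[0.003,0,0],0],[0,[0.003,0,0],0]]' |grep -E "pos|ft_f"
python3 -m crank '[[0,[0.003,0,0],0],[0,[0.003,0,0],0]]' |grep -E "pos|ft_f"
python3 -m crank '[[0,[0.002,0,0],0],[0,[0.002,0,0],0]]' |grep -E "pos|ft_f"
python3 -m crank '[[0,[0.002,0,0],0],[0,[0.002,0,0],0]]' |grep -E "pos|ft_f"
python3 -m crank '[[0,[0.002,0,0],0],[0,[0.002,0,0],0]]' |grep -E "pos|ft_f"
python3 -m crank '[[0,[0.002,0,0],0],[0,[0.002,0,0],0]]' |grep -E "pos|ft_f"
```

```text
position: [0.5368, -0.1081, 0.0296]
ft_force: [-1.9, -0.6, 1.9]
position: [0.5406, -0.1079, 0.0295]
ft_force: [-0.5, 0.6, 0.1]
position: [0.5427, -0.1077, 0.0296]
ft_force: [-1.0, 0.0, -0.7]
position: [0.5453, -0.1074, 0.0296]
ft_force: [-0.8, -0.3, 0.9]
position: [0.5468, -0.1073, 0.0296]
ft_force: [-0.5, 0.1, 0.6]
position: [0.5485, -0.1071, 0.0296]
ft_force: [-2.3, 0.7, -0.2]
position: [0.5501, -0.107, 0.0296]
ft_force: [-1.5, -0.3, 1.4]
position: [0.5509, -0.107, 0.0296]
ft_force: [-3.5, 0.7, 1.4]
```

```bash

python3 -m crank '[[0,[0.002,0,0],0],[0,[0.002,0,0],0]]' |grep -E "pos|ft_f"
python3 -m crank '[[0,[0.002,0,0],0],[0,[0.002,0,0],0]]' |grep -E "pos|ft_f"
python3 -m crank '[[0,[0.002,0,0],0],[0,[0.002,0,0],0]]' |grep -E "pos|ft_f"
python3 -c "
from h import *
plan(*case(-.033,.08),.030,-84.8)"
```

```text
position: [0.5509, -0.107, 0.0294]
ft_force: [-5.6, -0.5, 4.8]
position: [0.5509, -0.107, 0.0292]
ft_force: [-9.5, 1.4, 6.9]
position: [0.5509, -0.107, 0.029]
ft_force: [-11.7, -0.9, 9.1]
t 38.9 jaw -84.9 pos [0.5509, -0.107, 0.029] shift [-0.0005, 0.0002, -0.0013] turn -0.0004 calls 0.0 F [-11.7  -0.9   9.1] w 0.0002 q7 -0.75
```

```bash

python3 -m crank '[[0,[-0.05,0,0],0],[0,[-0.05,0,-0.05],0],[0.5,[-0.05,0,-0.1],0],[1,[-0.05,0,-0.15],0],[1,[-0.05,0,-0.2],0]]' >/dev/null
python3 -m crank '[[1,[0,0,0],-0.0967],[1,[0,0,0],-0.0967],[1,[0,0,0],-0.0967],[1,[0,0,0],-0.0967],[1,[0,0,0],-0.0967]]' >/dev/null
python3 -c "
from h import *
plan(*case(.085,.0),.15,-50)
im=snap('top','top5');cv2.imwrite('pics/s5.png',cv2.cvtColor(cv2.resize(snap('scene')[100:240,120:320],None,fx=3,fy=3),cv2.COLOR_RGB2BGR))"
```

```text
t 39.7 jaw -49.7 pos [0.5174, -0.1098, 0.1902] shift [0.0966, 0.1908, 0.0509] turn 0.0008 calls 0.8 F [-0.4 -0.9 -1. ] w 0.0853 q7 -0.40
```

View pics/s5.png

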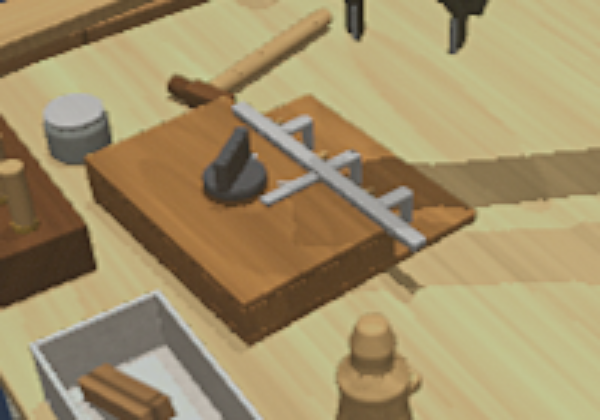

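The case is unchanged: collar open at (235,180), gripper clear. Next is the wing.

```bash

python3 -m crank '[[1,[0.0966,0.1908,0.045],0],[1,[0.0966,0.1908,0.045],0],[1,[0.0966,0.1908,0.045],0],[1,[0.0966,0.1908,0.045],0],[1,[0.0966,0.1908,0.045],0]]' >/dev/null
python3 -m crank '[[1,[0,0,0],0],[1,[0,0,0],0],[1,[0,0,0],0]]' >/dev/null
python3 -c "
from h import *
plan(*case(.085,.0),.092,-50)"
```

```text
t 40.5 jaw -50.1 pos [0.6726, -0.1771, 0.154] shift [0.0033, 0.0012, 0.0775] turn -0.0004 calls 0.3 F [-0.9 -0.5  0.6] w 0.0854 q7 -0.27
```

```bash

python3 -m crank '[[1,[0.003,0.001,0.04],0],[1,[0.003,0.001,0.077],0],[1,[0.003,0.001,0.077],0],[0,[0.003,0.001,0.077],0],[0,[0.003,0.001,0.077],0]]' >/dev/null
python3 -m crank '[[0,[0,0,0],0],[0,[0,0,0],0],[0,[0,0,0],0],[0,[0,0,0],0],[0,[0,0,0],0]]'
python3 -m crank '[[0,[0,0,0],0.013],[0,[0,0,0],0.026],[0,[0,0,0],0.039],[0,[0,0,0],0.052],[0,[0,0,0],0.065]]'
python3 -c "
from h import *
plan(*case(.085,.0),.092,-119.2);print(status.sense()['ft_torque'])"
```

```text
t: 41.33
position: [0.6753, -0.1754, 0.0933]
ee_rot: [-0.002, 0.94, 0.342, -0.0]
ft_force: [-4.1, 3.0, 6.4]
width: 0.0128
finger_force: 59.8
t: 41.75
position: [0.675, -0.1749, 0.0933]
ee_rot: [-0.002, 0.99, 0.142, -0.001]
ft_force: [-5.0, 4.0, 8.0]
width: 0.0131
finger_force: 59.9
t 41.8 jaw -73.6 pos [0.675, -0.1749, 0.0933] shift [-0.0002, 0.0017, 0.0016] turn 0.1266 calls 1.3 F [-5.  4.  8.] w 0.0131 q7 -0.60
[0.78021682 1.01424229 0.10391049]
```

```bash

python3 -m crank '[[0,[0,0,0],0.013],[0,[0,0,0],0.026],[0,[0,0,0],0.039],[0,[0,0,0],0.052],[0,[0,0,0],0.065]]'
python3 -m crank '[[0,[0,0,0],0.013],[0,[0,0,0],0.026],[0,[0,0,0],0.039],[0,[0,0,0],0.052],[0,[0,0,0],0.063]]' >/dev/null
python3 -m crank '[[0,[0,0,0],0],[0,[0,0,0],0]]'
python3 -c "
from h import *
plan(*case(.085,.0),.092,-119.2);print(status.sense()['ft_torque'])"
```

```text
t: 42.17
position: [0.675, -0.1743, 0.0933]
ee_rot: [-0.002, 0.998, -0.061, -0.001]
ft_force: [-6.3, 5.8, 7.8]
width: 0.0128
finger_force: 60.0
t: 42.75
position: [0.6751, -0.1737, 0.0933]
ee_rot: [-0.002, 0.967, -0.253, -0.002]
ft_force: [-5.2, 5.6, 8.8]
width: 0.0131
finger_force: 60.1
t 42.8 jaw -119.4 pos [0.6751, -0.1737, 0.0933] shift [0.0017, 0.0026, 0.0016] turn -0.0005 calls 0.0 F [-5.2  5.6  8.8] w 0.0131 q7 -1.29
[1.12412585 1.14279421 0.36585712]
```

```bash

python3 -m crank '[[1,[0,0,0],0],[1,[0,0,0],0],[1,[0,0,0],0],[1,[0,0,0],0],[1,[0,0,0],0]]' >/dev/null
python3 -m crank '[[1,[0,0,-0.05],0],[1,[0,0,-0.1],0],[1,[0,0,-0.15],0],[1,[0,0,-0.15],0],[1,[0,0,-0.15],0]]' >/dev/null
for i in 1 2; do python3 -m crank '[[1,[-0.22,-0.12,0],0],[1,[-0.22,-0.12,0],0],[1,[-0.22,-0.12,0],0],[1,[-0.22,-0.12,0],0],[1,[-0.22,-0.12,0],0]]' >/dev/null; done
python3 -c "
from h import *
plan(*case(.085,.0),.2,-119.2)
a=snap('top')[100:300,130:420];b=snap('scene')[100:340,120:410]
cv2.imwrite('pics/s6.png',cv2.cvtColor(cv2.resize(np.vstack([cv2.resize(a,None,fx=1.8,fy=1.8),cv2.resize(b,(522,239))]),None,fx=1,fy=1),cv2.COLOR_RGB2BGR))"
```

```text
t 44.4 jaw -119.4 pos [0.4613, 0.1667, 0.2103] shift [0.4435, 0.2421, 0.0124] turn -0.0006 calls 1.9 F [ 0.9  0.5 -0.6] w 0.0856 q7 -1.96
```

View pics/s6.png

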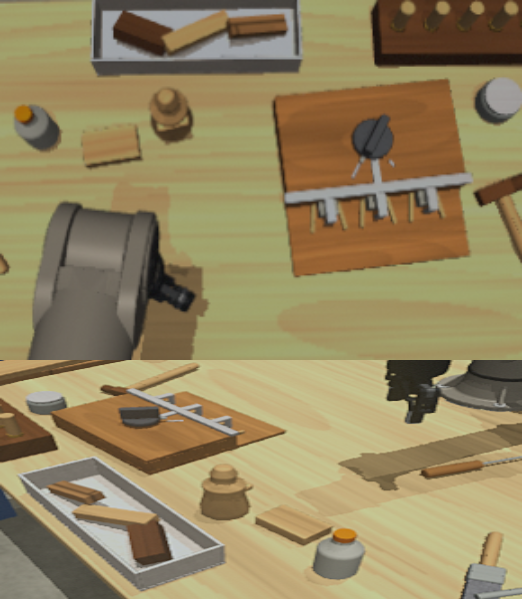

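The collar is locked with the wing at (373,135), and the teeth stand behind all three stones at (330,205), (380,200) and (430,195). The figure at (170,112) and the glue at (37,127) are still standing.

```bash
python3 -m crank '[[1,[0,0,0],0],[1,[0,0,0],0],[1,[0,0,0],0]]' >/dev/null; python3 -c "
from rig import job_done;print(job_done())"
```

```text
the job is handed in; nothing more can be done
None
```

All three stones are home against their stops, the collar is turned to its locked stop, the figure and glue bottle are still standing, and the job is handed in at about 45 s; no verdict came back.

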